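# Change the laser bench over from feed A to feed B

## Task

Change the laser bench over to its other feed: before handling anything else, move the red-ball lever of the blue selector box from the side where it stands to upright, centre off, and leave it there for the work. With it off, take the red beam stop out of the long rail tray and stand it on the yellow pad, well inside its edges, and stand every black optic mount in that tray, upright in one row with the glass faces looking along the tray, then press the duster canister's red cap fully down and let it spring back; last, push the lever all the way over to the opposite side. Leave everything else on the bench where it is.

Things in the scene. Friction and masses are not known exactly. Their poses are not given: they have to be found in the camera images.
- sel (a joint): Changeover lever of the blue selector box: 0 = fully over on side A (blue mark, where it starts, to within 0.08 rad), 0.6 = upright, centre off (white mark; within 0.15 counts), 1.2 = fully over on side B (green mark; above 1.1 counts). Friction only, no detent or spring: it stays where it is left; about 1.5 N at the ball moves it.
- sel_pivot (a point): The lever's hinge axis, fixed, 60 mm above the table in the middle of the selector box (blue, 130 x 100 mm, 65 mm high, fixed to the table). Its axes are the box's: the hinge lies along its y; the lever leans towards its -x at side A, straight up at centre off and towards its +x at side B.
- sel_tip (a point): Centre of the red ball, 26 mm across, at the end of the steel lever, 85 mm from the hinge. It may be pinched from above or pushed.
- tray_mid (a point): Centre of the floor of the rail tray, a shallow black tray with aluminium rims, fixed to the table; this point is 6 mm above the table. Long axis along its y: inside 292 mm (y) by 75 mm (x); rims 4 mm thick stand 10 mm above the floor. All five mounts fit in one row along y. The duster canister stands at x = -50 mm, y = -245 mm of this frame (54 mm across, white with a green band, steel clamp).
- cap (a joint): Red sprung cap of the duster canister: 0 = up, 0.008 m = fully down; more than 0.006 counts as pressed. 2 N starts it moving, 6 N holds it fully down; it springs back when released.
- cap_top (a point): Centre of the cap's flat top, 34 mm across, 186 mm above the table when up; pressed straight down.
- mount1_mid (a point): Optic mount, all black with a round glass in a steel ring on both faces; present or absent. Base 36 mm (its x) by 50 mm (its y), 12 mm high; upright plate on the middle of it 10 mm thick (x), 42 mm wide (y), reaching 57 mm above the underside. About 120 g. This point is the centre, 28.5 mm above the underside; the glass faces look along its +x and -x, both alike. Grasp the plate by its two side edges (across y).
- mount2_mid (a point): Optic mount, all black with a round glass in a steel ring on both faces; present or absent. Base 36 mm (its x) by 50 mm (its y), 12 mm high; upright plate on the middle of it 10 mm thick (x), 42 mm wide (y), reaching 57 mm above the underside. About 120 g. This point is the centre, 28.5 mm above the underside; the glass faces look along its +x and -x, both alike. Grasp the plate by its two side edges (across y).
- mount3_mid (a point): Optic mount, all black with a round glass in a steel ring on both faces; present or absent. Base 36 mm (its x) by 50 mm (its y), 12 mm high; upright plate on the middle of it 10 mm thick (x), 42 mm wide (y), reaching 57 mm above the underside. About 120 g. This point is the centre, 28.5 mm above the underside; the glass faces look along its +x and -x, both alike. Grasp the plate by its two side edges (across y).
- mount4_mid (a point): Optic mount, all black with a round glass in a steel ring on both faces; present or absent. Base 36 mm (its x) by 50 mm (its y), 12 mm high; upright plate on the middle of it 10 mm thick (x), 42 mm wide (y), reaching 57 mm above the underside. About 120 g. This point is the centre, 28.5 mm above the underside; the glass faces look along its +x and -x, both alike. Grasp the plate by its two side edges (across y).
- mount5_mid (a point): Optic mount, all black with a round glass in a steel ring on both faces; present or absent. Base 36 mm (its x) by 50 mm (its y), 12 mm high; upright plate on the middle of it 10 mm thick (x), 42 mm wide (y), reaching 57 mm above the underside. About 120 g. This point is the centre, 28.5 mm above the underside; the glass faces look along its +x and -x, both alike. Grasp the plate by its two side edges (across y).
- stop_mid (a point): Beam stop: same shape, size and weight as an optic mount but all red and without glass; at the start it stands in the tray, faces along it. Centre, 28.5 mm above the underside; plate 42 mm wide along its y.
- pad_top (a point): Centre of the top of the yellow parking pad, 90 x 90 mm, 3 mm thick, fixed to the table.
- post: Bystander, loose, not to be disturbed: steel post, 25 mm across, 50 mm high, standing; origin in the middle of its underside.
- spanner: Bystander, loose, not to be disturbed: spanner lying flat, 120 mm long; origin in the middle of its underside (lying along its x).
- spool: Bystander, loose, not to be disturbed: orange spool, 90 mm across, 25 mm high; origin in the middle of its underside.
- bottle: Bystander, loose, not to be disturbed: clear cleaner bottle with a blue cap, 52 mm across, 130 mm high; origin in the middle of its underside.
- tissue: Bystander, loose, not to be disturbed: cardboard box, 70 x 110 x 45 mm; origin in the middle of its underside.
- driver: Bystander, loose, not to be disturbed: screwdriver lying, 150 mm long; origin in the middle of its underside (lying along its x).
- mug: Bystander, loose, not to be disturbed: white mug, 76 mm across, 90 mm high; origin in the middle of its underside.
Things that resemble listed ones, but are neither listed nor needed, are in the scene too. There is more than one size of the part that bears sel; the job needs the largest.

How it is judged (in metres and radians):
On the way, in this order (a step that is already met when the one before it is completed fails the run):
1. the selector lever rests at centre off (value of joint sel between 0.45 and 0.75 rad), for 1 s.
2. with the selector off, the beam stop stands on its pad and every optic mount stands in the tray in a row, faces along it (all of step 1 and x of mount1_mid in the frame of tray_mid between -0.02 and 0.02 m and y of mount1_mid in the frame of tray_mid between -0.135 and 0.135 m and z of mount1_mid in the frame of tray_mid between 0.022 and 0.034 m and angle between each of mount1_mid, mount2_mid, mount3_mid, mount4_mid, mount5_mid, stop_mid's own z axis and vertical below 0.1 rad and angle between the x axis of each of mount1_mid, mount2_mid, mount3_mid, mount4_mid, mount5_mid and the y axis of tray_mid, either way round below 0.35 rad and x of mount2_mid in the frame of tray_mid between -0.02 and 0.02 m and y of mount2_mid in the frame of tray_mid between -0.135 and 0.135 m and z of mount2_mid in the frame of tray_mid between 0.022 and 0.034 m and x of mount3_mid in the frame of tray_mid between -0.02 and 0.02 m and y of mount3_mid in the frame of tray_mid between -0.135 and 0.135 m and z of mount3_mid in the frame of tray_mid between 0.022 and 0.034 m and x of mount4_mid in the frame of tray_mid between -0.02 and 0.02 m and y of mount4_mid in the frame of tray_mid between -0.135 and 0.135 m and z of mount4_mid in the frame of tray_mid between 0.022 and 0.034 m and x of mount5_mid in the frame of tray_mid between -0.02 and 0.02 m and y of mount5_mid in the frame of tray_mid between -0.135 and 0.135 m and z of mount5_mid in the frame of tray_mid between 0.022 and 0.034 m and horizontal distance between stop_mid and pad_top below 0.03 m and height (world z) of stop_mid between 0.026 and 0.036 m), for 0.3 s.
3. with the selector still off, the duster cap is pressed fully down (all of step 1 and value of joint cap above 0.006 m), for 0.1 s.
4. the cap is let up again, the selector still off (all of step 1 and value of joint cap below 0.002 m), for 0.2 s.
5. the lever is fully over on side B (value of joint sel above 1.1 rad), for 0.2 s.
At the end, for the whole second after the job is handed in: Lever on side B (above 1.1 rad), cap up, beam stop upright on the pad (centre within 30 mm), every mount present upright in the tray (within 20 mm of its long axis, 135 mm of its middle), glass faces along it within 0.35 rad, tilts under 0.1 rad; bystanders within 40 mm of their start (value of joint sel above 1.1 rad and value of joint cap below 0.002 m and x of mount1_mid in the frame of tray_mid between -0.02 and 0.02 m and y of mount1_mid in the frame of tray_mid between -0.135 and 0.135 m and z of mount1_mid in the frame of tray_mid between 0.022 and 0.034 m and angle between each of mount1_mid, mount2_mid, mount3_mid, mount4_mid, mount5_mid, stop_mid's own z axis and vertical below 0.1 rad and angle between the x axis of each of mount1_mid, mount2_mid, mount3_mid, mount4_mid, mount5_mid and the y axis of tray_mid, either way round below 0.35 rad and x of mount2_mid in the frame of tray_mid between -0.02 and 0.02 m and y of mount2_mid in the frame of tray_mid between -0.135 and 0.135 m and z of mount2_mid in the frame of tray_mid between 0.022 and 0.034 m and x of mount3_mid in the frame of tray_mid between -0.02 and 0.02 m and y of mount3_mid in the frame of tray_mid between -0.135 and 0.135 m and z of mount3_mid in the frame of tray_mid between 0.022 and 0.034 m and x of mount4_mid in the frame of tray_mid between -0.02 and 0.02 m and y of mount4_mid in the frame of tray_mid between -0.135 and 0.135 m and z of mount4_mid in the frame of tray_mid between 0.022 and 0.034 m and x of mount5_mid in the frame of tray_mid between -0.02 and 0.02 m and y of mount5_mid in the frame of tray_mid between -0.135 and 0.135 m and z of mount5_mid in the frame of tray_mid between 0.022 and 0.034 m and horizontal distance between stop_mid and pad_top below 0.03 m and height (world z) of stop_mid between 0.026 and 0.036 m); the robot touches nothing.
It fails at once if an optic mount or the beam stop is lifted while the selector is still on side A (value of joint sel below 0.4 rad and height (world z) of any of mount1_mid, mount2_mid, mount3_mid, mount4_mid, mount5_mid, stop_mid above 0.07 m).
It fails at once if a bystander is moved more than 40 mm (distance of any of post, spanner, spool, bottle, tissue, driver, mug from where it was at the start of the episode above 0.04 m).
Of mount1, mount2, mount3, mount4, mount5 only 3 to 5 are there at a start; the rules pass over those that are not, and their reading is None.
At some moment in a run one of mount1, mount2, mount3, mount4, mount5 may be knocked a few centimetres aside while the robot is not near it.
It also fails if it takes over 210 s, if anything falls off the work surface, if the arm or the gripper's body presses on something with over 40 N, if the wrist force passes 120 N, or if a joint passes its speed limit or range.

## Robot

A 6-joint arm with a two-finger parallel gripper is mounted at the origin on the work surface. World frame = base frame: x ahead of the robot, y to its left, z up, the work surface at z = 0. Lengths are in m, angles in degrees, forces in N, time in s.
With the tool pointing down it reaches from about 0.375 to 0.75 m from the base axis. Payload 9 kg.
Tool frame: the origin (TCP) lies where the fingers leave the gripper's body, on its centre line; the fingertips stand 73 mm ahead of it and the grasp point (between the pads) lies 54 mm ahead of it (robot.tip_reach is the distance from the TCP to the fingertips, in m); z points along the fingers, y is the line along which they close (so a half turn about z gives the same grasp; the last joint's range is limited). The gripper opens to 85 mm and grips with 20 to 120 N. Pads are 22 mm wide; open, the fingers measure 114 mm over their backs; the gripper's body (76 mm by 85 mm) begins 54 mm behind the grasp point. The pads swing forward as they close: fully open they stand 13 mm farther back than shut.
Start: joints at [-78.249, 5.964, 5.575, 89.605, 0, 77.527], TCP at [0.246, -0.547, 0.304] pointing down, gripper open.
Joint ranges: [-171.21, 171.21], [-48.23, 106.86], [-62.78, 66.21], [-105.2, 120.99], [-86.42, 89.51], [-180, 180]. Speed limits (degrees/s): [127.2, 127.2, 147.25, 180, 180, 180].

## Interface

Orientations are given as [roll, pitch, yaw] about the fixed x, y, z axes, in that order (R = Rz(yaw) Ry(pitch) Rx(roll)).
In Python, from plant import robot gives the robot as it stands. Calls block until the motion is done:
- robot.move_pose(position, orientation): joint-space move of the TCP to a pose.
- robot.line_to(position, vel=0.15, rotation=None, guard=None): straight line of the TCP; rotation=None keeps the orientation; vel is the mean speed in m/s. With guard (N) it stops when the force on the tool has changed by that much, and returns True; else False.
- robot.goto_joints(angles): joint-space move.
- robot.set_gripper(opening): finger opening in m; the grip force is fixed at half the most; returns when the fingers have stopped.
- robot.pause(seconds).
- robot.ik(position, orientation): joint angles nearest the present ones, or None.
- robot.observe(): the state.
- robot.grab_frame(name): name is "scene" or "top" or "wrist"; returns the picture (400x640x3 uint8, blue, green, red); there is no depth.
- robot.get_calibration(name): a dict with "vertical_fov" (degrees; the focal length in pixels is half the picture's height over the tangent of half this angle, whatever the lens; pixels are square), "cx", "cy" (the principal point, pixels), "k1" (the pictures are not rectified: a ray, as slopes to the right and down, at radius r is drawn at 1 + k1 r^2 times it, then the intrinsics apply), "rvec" (rotation vector, rad) and "tvec" (3), from world to camera coordinates, as OpenCV has them. Camera axes: x right, y down, z forward; pixel columns grow to the right and rows downward; lengths in m; the calibration is good to about 2 mm. A picture is of the moment at which its call begins: read the wrist's pose just before it. get_calibration takes no time and is no camera call; for the wrist camera it gives the pose at the moment of the call.
A pose or a line that the arm cannot do raises robot.IKError and nothing moves.
- robot.job_done(): hands the job in; it is judged then, once.
The state is a dict: "time": time; "q": joint angles; "qvel": joint speeds; "joint_torque": joint torques, N m; "tool_pos": TCP position; "tcp_rot": TCP orientation; "ft_force": force on the tool from outside, world axes, zero at the start; "torque": the same for the moment, N m; "gripper_width": finger opening in m; "gripper_force": force on a finger pad.
Only numpy, scipy, OpenCV 4.12 (cv2) and the standard library are available. Lean on these libraries where they do the work, as an engineer would, in place of code of your own. Each camera call takes 0.05 s, during which the arm holds its last target. There are 200 camera calls.

## Working session

There is one attempt and no reset: what is moved stays moved. The work goes in short steps, each a Python script; the robot and the scene stay as the last script left them, time stands still between calls to the robot, and variables do not carry over. Pictures are saved under pics/ and viewed, at most 14 in all, crops included, and the job is handed in when it is done.

```bash
mkdir -p pics; cat > h.py <<'E'
import numpy as np, cv2
from plant import robot
def cal(n):
    c=robot.get_calibration(n); f=200/np.tan(np.radians(c["vertical_fov"])/2)
    R=cv2.Rodrigues(np.array(c["rvec"],float))[0]; return c,f,R,np.array(c["tvec"],float).ravel()
def px2w(n,uv,z,C=None):
    c,f,R,t=C or cal(n); d=np.array([(uv[0]-c["cx"])/f,(uv[1]-c["cy"])/f]); s=d.copy()
    for _ in range(20): s=d/(1+c["k1"]*(s@s))
    r=R.T@np.array([*s,1]); o=-R.T@t; return o+r*(z-o[2])/r[2]
def w2px(n,p,C=None):
    c,f,R,t=C or cal(n); q=R@np.array(p,float)+t; s=q[:2]/q[2]; s=s*(1+c["k1"]*(s@s)); return s*f+[c["cx"],c["cy"]]
E
python3 - <<'E'
from h import *
for n in("top","scene"):
    cv2.imwrite(f"pics/{n}0.png",robot.grab_frame(n)); c,f,R,t=cal(n); print(n,f,c["cx"],c["cy"],c["k1"],-R.T@t, R[2])
print(robot.observe())
E
```

```text
top 454.95002747718405 320.90006627711216 188.8936199947681 -0.12368331413002406 [0.33999711 0.04994265 1.61127503] [ 0.16363655  0.0068923  -0.98649662]
scene 477.98835110429786 321.3011338907243 200.42085161234473 -0.1425386194512949 [1.37102288 0.9660802  0.86066176] [-0.5640591  -0.64318096 -0.51783741]
{'time': 0.1, 'q': array([-7.82482298e+01,  5.99553172e+00,  5.53321121e+00,  8.96063847e+01,
       -1.80507901e-03,  7.75274545e+01]), 'qvel': array([-0.10189871, -0.01900378,  0.06300873, -0.04759259, -0.03375352,
       -0.062061  ]), 'joint_torque': array([ 5.25411393e-03, -5.58204532e+01,  5.04720211e+01,  1.27650928e-02,
       -3.13322716e-04,  1.23680709e-05]), 'tool_pos': array([ 0.24614994, -0.54694657,  0.30321292]), 'tcp_rot': array([-1.79932526e+02, -1.30758978e-02,  2.42243091e+01]), 'ft_force': array([-0.46216266,  0.39788049, -0.20097016]), 'torque': array([-0.04324333, -0.00477405,  0.00121458]), 'gripper_force': 0.0, 'gripper_width': 0.08555872708328208}
```

View pics/top0.png

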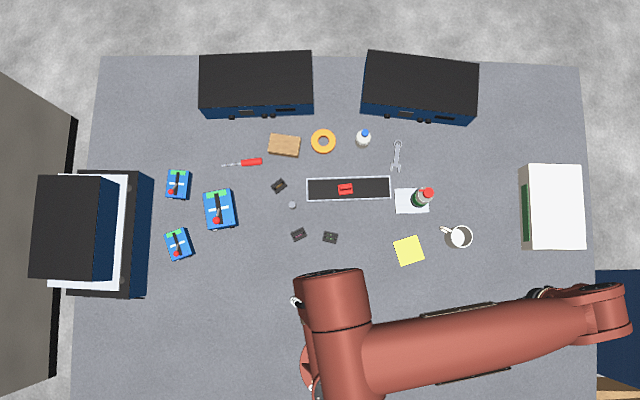

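View pics/scene0.png

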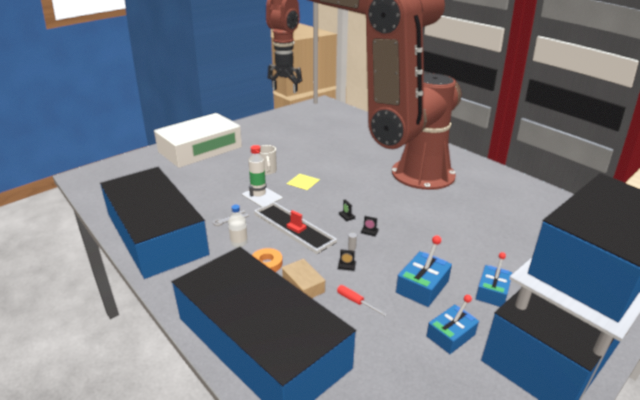

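Top view: three blue selector boxes with red-ball levers at (178,184), (177,244) and (219,209). The one at (219,209) looks largest. There are three mounts, at (279,185), (298,234) and (330,237). The red stop is in the tray at (345,188), the pad at (408,250), the canister at (424,195) and the post at (292,205). I'll check these in one enlarged crop.

```bash
python3 - <<'E'
from h import *
a=cv2.imread("pics/top0.png")[160:270,155:345]; cv2.imwrite("pics/c1.png",cv2.resize(a,None,fx=4.2,fy=4.2,interpolation=cv2.INTER_CUBIC))
C=cal("top")
for n,uv,z in [("tray TL",(306,179),.016),("TR",(388.5,176),.016),("BR",(391,198.5),.016),("BL",(308,202),.016),("m1",(279,185),.03),("m2",(298,234),.03),("m3",(330,237),.03),("stop",(345,188),.04),("pad",(408,250),.003),("cap",(428,191),.186),("ball",(217,220),.13),("post",(292,205),.05)]: print(n,px2w("top",uv,z,C).round(4))
E
```

```text
tray TL [0.6392 0.1151 0.016 ]
TR [ 0.6568 -0.1798  0.016 ]
BR [ 0.5756 -0.1886  0.016 ]
BL [0.5566 0.1057 0.016 ]
m1 [0.6129 0.2093 0.03  ]
m2 [0.4418 0.1369 0.03  ]
m3 [0.434  0.0256 0.03  ]
stop [ 0.6057 -0.0234  0.04  ]
pad [ 0.3952 -0.2509  0.003 ]
cap [ 0.5772 -0.2821  0.186 ]
ball [0.4744 0.3996 0.13  ]
post [0.5403 0.1596 0.05  ]
```

View pics/c1.png

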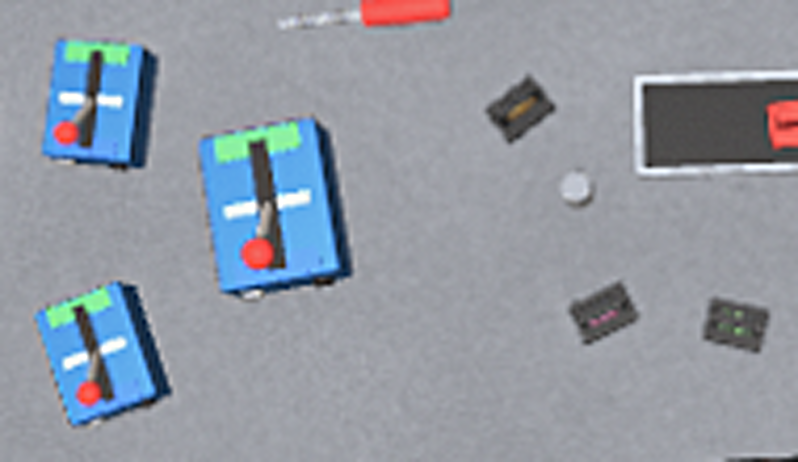

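The crop confirms it: the box at (219,209) is clearly the largest. Green is towards +x (away from the robot), and the ball stands on the near side (A). Next I move above it and look from close by.

```bash
cat >> h.py <<'E'
def yawfix(y): return (y+90)%180-90
E
python3 - <<'E'
from h import *
C=cal("top")
P=[px2w("top",(155+u/4.2,160+v/4.2),.065,C) for u,v in((202,137),(315,118),(222,293),(340,277))]
x=P[0]+P[1]-P[2]-P[3]; yb=np.degrees(np.arctan2(x[1],x[0])); print("box",np.mean(P,0),yb, np.linalg.norm(x)/2)
robot.move_pose([.48,.05,.38],[180,0,0]); print(robot.observe()["q"].round(1))
C=cal("wrist"); print(-C[2].T@C[3],C[2][2]); np.save("w1.npy",np.hstack([C[2],C[3][:,None]]))
cv2.imwrite("pics/w1.png",robot.grab_frame("wrist"))
robot.move_pose([.47,.38,.35],[180,0,yb])
C=cal("wrist"); np.save("w2.npy",np.hstack([C[2],C[3][:,None]]))
cv2.imwrite("pics/w2.png",robot.grab_frame("wrist"))
E
```

```text
box [0.51854751 0.4095662  0.065     ] 11.40074057025049 0.13210871766867296
[ -9.7 -12.6  -4.3  98.2  -0.  170.3]
[0.5579466  0.05028413 0.44964829] [-3.06785903e-01 -3.64433253e-04 -9.51778481e-01]
```

View pics/w1.png

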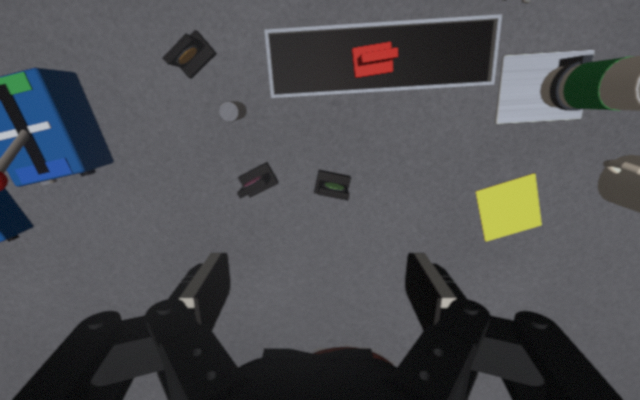

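View pics/w2.png

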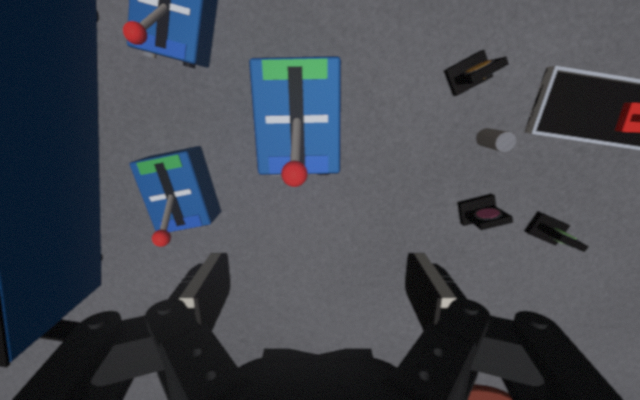

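Wrist views: the ball is at (294,174) in w2, and the box's top corners are (250,57), (340,56), (341,171) and (257,173). Next I pinch the ball and swing it to upright.

```bash
python3 - <<'E'
from h import *
C=cal("wrist")
P=[px2w("wrist",p,.065,C) for p in((250,57),(340,56),(257,173),(341,171))]
x=P[0]+P[1]-P[2]-P[3]; yb=np.degrees(np.arctan2(x[1],x[0]))
b=px2w("wrist",(294,174),.130,C); u=np.array([np.cos(np.radians(11.4)),np.sin(np.radians(11.4)),0])
print(np.mean(P,0),yb,np.linalg.norm(x)/2,b, "pivot est from ball",b+u*.048)
E
```

```text
[0.52179527 0.41448582 0.065     ] 12.297971424548212 0.1263584414798916 [0.47292623 0.40455577 0.13      ] pivot est from ball [0.51997924 0.41404332 0.13      ]
```

```bash
python3 - <<'E'
from h import *
yb=11.8; u=np.array([np.cos(np.radians(yb)),np.sin(np.radians(yb)),0]); piv=np.array([.5203,.4135,.06])
tip=lambda a: piv+.085*np.sin(a-.6)*u+[0,0,.085*np.cos(a-.6)]
o=np.array([0,0,.056])
robot.set_gripper(.06)
robot.move_pose(tip(0)+o+[0,0,.06],[180,0,yb])
robot.line_to(tip(0)+o,vel=.08); robot.set_gripper(0.0); print(robot.observe()["gripper_width"])
for a in(.15,.3,.45,.6): robot.line_to(tip(a)+o,vel=.05)
robot.pause(.3); s=robot.observe(); print(s["tool_pos"],s["ft_force"],s["gripper_width"])
robot.set_gripper(.06); robot.line_to(tip(.6)+o+[0,0,.08],vel=.1)
robot.move_pose([.44,.34,.38],[180,0,yb]); robot.pause(.3)
C=cal("wrist"); b=w2px("wrist",tip(.6),C); print(b,[w2px("wrist",tip(a),C).round() for a in(.45,.75)])
im=robot.grab_frame("wrist"); m=cv2.inRange(cv2.cvtColor(im,cv2.COLOR_BGR2HSV),(0,150,80),(8,255,255))|cv2.inRange(cv2.cvtColor(im,cv2.COLOR_BGR2HSV),(172,150,80),(180,255,255))
n,_,st,ce=cv2.connectedComponentsWithStats(m); print([(st[i][4],ce[i].round(1)) for i in range(1,n) if st[i][4]>30]); print(robot.observe()["time"])
cv2.imwrite("pics/w3.png",im)
E
```

```text
0.022772678502145014
[0.52077607 0.4137223  0.20063542] [-0.89887543  4.49408337 -6.1726074 ] 0.02215242205295006
[258.79311643  80.63539107] [array([260.,  95.]), array([258.,  66.])]
[(np.int32(64), array([113.2,   1.7])), (np.int32(1185), array([609.6,  89.5])), (np.int32(532), array([258.1,  92.9])), (np.int32(186), array([138.8, 197.8]))]
13.85
```

View pics/w3.png

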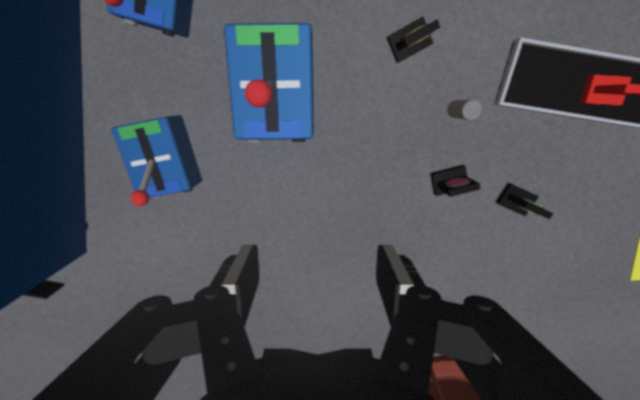

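```bash
python3 - <<'E'
from h import *
C=cal("wrist"); print(w2px("wrist",[.5203,.4135,.065],C), robot.observe()["qvel"].round(2))
P=[px2w("wrist",p,.065,C) for p in((225,24),(312,24),(233,140),(313,138))]
x=P[0]+P[1]-P[2]-P[3]; print(np.mean(P,0),np.degrees(np.arctan2(x[1],x[0])))
print(px2w("wrist",(258.1,92.9),.145,C))
# second look, and the top camera
im=robot.grab_frame("top"); H=cv2.cvtColor(im,cv2.COLOR_BGR2HSV); m=cv2.inRange(H,(0,150,80),(8,255,255))|cv2.inRange(H,(172,150,80),(180,255,255))
n,_,st,ce=cv2.connectedComponentsWithStats(m[195:235,200:240]); print([(st[i][4],ce[i]+[200,195]) for i in range(1,n) if st[i][4]>8],w2px("top",[.5203,.4135,.145]))
cv2.imwrite("pics/t2.png",im)
E
```

```text
[271.15376267  84.37999387] [ 0.05 -0.56  0.12  0.1  -0.03 -0.04]
[0.51994771 0.41380447 0.065     ] 11.523362042421175
[0.50948548 0.41262528 0.145     ]
[] [212.56435846 205.48625031]
```

The box centre agrees, but the ball is at about 0.48 rad: it was pinched off-centre. I'll re-pinch it at its real centre and shift it 10 mm.

```bash
cat > lever.py <<'E'
from h import *
yb=11.6; u=np.array([np.cos(np.radians(yb)),np.sin(np.radians(yb)),0]); piv=np.array([.5200,.4137,.06])
tip=lambda a: piv+.085*np.sin(a-.6)*u+[0,0,.085*np.cos(a-.6)]
o=np.array([0,0,.054])
def look():
    robot.move_pose([.44,.34,.38],[180,0,yb]); robot.pause(.5)
    C=cal("wrist"); im=robot.grab_frame("wrist"); H=cv2.cvtColor(im,cv2.COLOR_BGR2HSV)
    m=cv2.inRange(H,(0,150,80),(8,255,255))|cv2.inRange(H,(172,150,80),(180,255,255)); m[:,:200]=0; m[:,350:]=0; m[180:]=0
    n,_,st,ce=cv2.connectedComponentsWithStats(m); i=1+np.argmax(st[1:,4])
    A=np.arange(-.05,1.3,.01); d=[np.linalg.norm(w2px("wrist",tip(a),C)-ce[i]) for a in A]; k=np.argmin(d)
    print("ball",ce[i],st[i,4],"angle",A[k],"resid px",d[k]); return A[k]
E
python3 - <<'E'
from lever import *
a=look(); robot.set_gripper(.06)
robot.move_pose(tip(a)+o+[0,0,.06],[180,0,yb]); robot.line_to(tip(a)+o,vel=.08); robot.set_gripper(0.0)
print(robot.observe()["gripper_width"],robot.observe()["tool_pos"]-tip(a)-o)
robot.line_to(tip(.61)+o,vel=.03); robot.pause(.3); s=robot.observe(); print(s["tool_pos"]-tip(.61)-o,s["gripper_width"])
robot.set_gripper(.06); robot.line_to(tip(.61)+o+[0,0,.08],vel=.1); look(); print(robot.observe()["time"])
E
```

```text
ball [258.20076482  93.56978967] 523 angle 0.47000000000000014 resid px 1.1039590883171218
0.0229564524322495 [0.00023695 0.00016825 0.00078806]
[5.20777662e-05 2.22564705e-04 6.64832369e-04] 0.02289477004426885
ball [257.0620438   80.79379562] 548 angle 0.6100000000000001 resid px 1.3450359144376027
20.3667
```

The lever is at 0.61 rad. Next I fit the mounts and the beam stop from close views with a silhouette model, starting with the stop.

```bash
cat > pick.py <<'E'
from h import *
from scipy.optimize import minimize
def P(C,uv,z): return px2w("wrist",uv,z,C)
# tray & pad from w1
M=np.load("w1.npy"); C1=(*cal("wrist")[:2],M[:,:3],M[:,3])
T=[P(C1,p,.016) for p in((265,30),(500,15),(496,83),(272,97))]
tray=np.mean(T,0)[:2]; d=T[0]+T[3]-T[1]-T[2]; ty=np.degrees(np.arctan2(d[1],d[0]))-90  # yaw of tray x
pad=np.mean([P(C1,p,.003) for p in((476,191),(535,173),(542,219),(485,241))],0)[:2]
def tw(x,y):
    a=np.radians(ty); return tray+x*np.array([np.cos(a),np.sin(a)])+y*np.array([-np.sin(a),np.cos(a)])
def best(pos,yaw):
    q0=robot.observe()["q"]; L=[]
    for k in(-360,-180,0,180,360):
        q=robot.ik(pos,[180,0,yaw+k])
        if q is not None: L.append((np.abs(np.array(q)-q0).max(),yaw+k))
    return min(L)[1]
def go(pos,yaw): y=best(pos,yaw); robot.move_pose(pos,[180,0,y]); return y
def box(x0,x1,y0,y1,z0,z1): return np.array([[x,y,z] for x in(x0,x1) for y in(y0,y1) for z in(z0,z1)])
BX=[box(-.018,.018,-.025,.025,0,.012),box(-.005,.005,-.021,.021,0,.057)]
def sil(C,p,z,shape):
    a=p[2]; R=np.array([[np.cos(a),-np.sin(a),0],[np.sin(a),np.cos(a),0],[0,0,1]]); m=np.zeros(shape,np.uint8)
    for b in BX:
        q=np.array([w2px("wrist",R@v+[p[0],p[1],z],C) for v in b])
        cv2.fillConvexPoly(m,np.round(cv2.convexHull((q*16).astype(np.float32))).astype(np.int32),255,shift=4)
    return m
def fit(xy,z=0,red=False,h=.27,yaw=0,save=None):
    go([*xy,h],yaw); robot.pause(.4); C=cal("wrist"); im=robot.grab_frame("wrist"); H=cv2.cvtColor(im,cv2.COLOR_BGR2HSV)
    if red: m=cv2.inRange(H,(0,130,50),(10,255,255))|cv2.inRange(H,(170,130,50),(180,255,255))
    else: m=cv2.morphologyEx(cv2.inRange(H,(0,0,0),(180,255,62)),cv2.MORPH_CLOSE,np.ones((9,9),np.uint8))
    roi=np.zeros_like(m); c=w2px("wrist",[*xy,z+.02],C); cv2.circle(roi,tuple(int(v) for v in c),95,255,-1); roi[245:]=0; m&=roi
    n,lb,st,ce=cv2.connectedComponentsWithStats(m); i=1+np.argmax(st[1:,4]*np.exp(-np.linalg.norm(ce[1:]-c,axis=1)/60)); m=np.where(lb==i,255,0).astype(np.uint8)
    ct,_=cv2.findContours(m,cv2.RETR_EXTERNAL,cv2.CHAIN_APPROX_NONE); cv2.drawContours(m,ct,-1,255,-1)
    x0=P(C,ce[i],z+.02)[:2]
    def cost(p): s=sil(C,p,z,m.shape); return 1-np.count_nonzero(s&m)/np.count_nonzero(s|m)
    r=min((minimize(cost,[*x0,a],method="Nelder-Mead",options=dict(initial_simplex=np.array([[*x0,a]]*4)+np.array([[0,0,0],[.01,0,0],[0,.01,0],[0,0,.25]]),xatol=1e-4,fatol=1e-4)) for a in np.radians([0,30,60,90,120,150])),key=lambda r:r.fun)
    if save:
        s=sil(C,r.x,z,m.shape); k,_=cv2.findContours(s,cv2.RETR_EXTERNAL,cv2.CHAIN_APPROX_NONE); v=im.copy(); cv2.drawContours(v,k,-1,(0,255,0),1); cv2.imwrite(save,v)
    print("fit",r.x[:2].round(4),"yaw",np.degrees(r.x[2]).round(1),"IoU",round(1-r.fun,3)); return r.x[0],r.x[1],np.degrees(r.x[2])
G=.038+.054
def grab(x,y,yaw,z=0):
    """grip across the mount's y: tool x along the mount's x"""
    robot.set_gripper(.065); Y=go([x,y,.2],yaw); robot.line_to([x,y,z+G],vel=.12)
    robot.set_gripper(0); print("width",robot.observe()["gripper_width"]); robot.line_to([x,y,.22],vel=.15); return robot.observe()["gripper_width"]>.03
def place(xy,yaw,z):
    go([*xy,.22],yaw); robot.line_to([*xy,z+G+.02],vel=.15); hit=robot.line_to([*xy,z+G+.0005],vel=.03,guard=12)
    robot.set_gripper(.06); print("hit",hit,robot.observe()["tool_pos"].round(4)); robot.line_to([*xy,.2],vel=.15); print("t",robot.observe()["time"])
E
python3 - <<'E'
from pick import *
print("tray",tray,ty,"pad",pad,[np.linalg.norm(T[i]-T[(i+1)%4]).round(4) for i in range(4)])
robot.set_gripper(.085)
fit((.606,-.023),.006,True,save="pics/f0.png")
for i,p in enumerate([(.434,.026),(.442,.137),(.613,.209)]): fit(p,0,save=f"pics/f{i+1}.png")
print(robot.observe()["time"])
c=[cv2.imread(f"pics/f{i}.png")[:260,150:550] for i in range(4)]
cv2.imwrite("pics/f.png",np.vstack([np.hstack(c[:2]),np.hstack(c[2:])]))
E
```

```text
tray [ 0.60910348 -0.03528514] 3.326308152685044 pad [ 0.39708075 -0.24987656] [np.float64(0.2969), np.float64(0.0808), np.float64(0.3011), np.float64(0.0813)]
fit [ 0.6068 -0.0219] yaw 189.3 IoU 0.978
fit [0.4346 0.0284] yaw -9.8 IoU 0.873
fit [0.4419 0.1393] yaw 22.0 IoU 0.872
fit [0.6119 0.2535] yaw 42.6 IoU 0.89
26.8833
```

View pics/f.png

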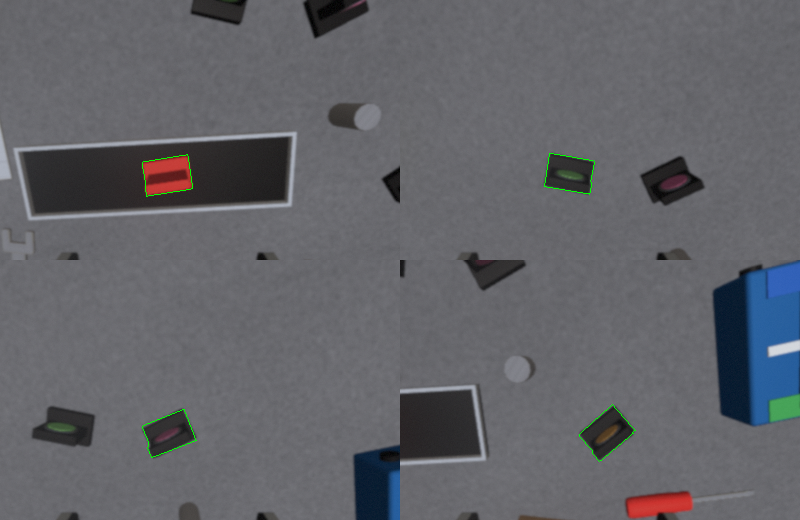

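The crops show the four fits on their objects. The stop seems to have its wide side along the tray, so I'm enlarging to be sure which way the plates run.

```bash
python3 - <<'E'
from h import *
I=lambda f,y,x,h,w:cv2.resize(cv2.imread(f)[y:y+h,x:x+w],(390,290),interpolation=cv2.INTER_CUBIC)
a=I("pics/f0.png",140,270,75,101);b=I("pics/scene0.png",192,245,75,101);c=I("pics/f1.png",140,270,75,101);d=I("pics/f3.png",130,310,75,101)
cv2.imwrite("pics/z.png",np.vstack([np.hstack([a,b]),np.hstack([c,d])]))
E
```

```text
(no output)
```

View pics/z.png

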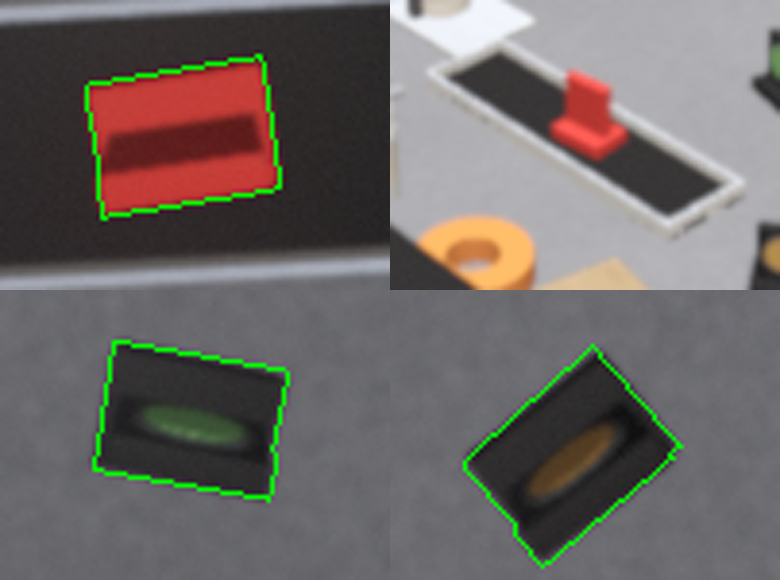

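The plate runs along the 50 mm side in each case. The orange-glass mount is now about 44 mm from its first position: (.612,.253) against (.613,.209), so the knock has already happened to that one. Now I move the stop, then the mounts.

```bash
python3 - <<'E'
from pick import *
x,y,a=fit((.6068,-.0219),.006,True)
if grab(x,y,a,.006):
    place(pad,ty+45 if False else a,.003)
    robot.set_gripper(.085); p=fit(pad,.003,True); print("pad err mm",1e3*np.hypot(*(np.array(p[:2])-pad)))
    p=fit((.4346,.0284),0)
    if grab(*p): place(tw(0,-.07),ty+90,.006)
v=robot.grab_frame("wrist"); cv2.imwrite("pics/p1.png",v)
E
```

```text
fit [ 0.6067 -0.0219] yaw 9.7 IoU 0.976
width 0.0410376209680105
hit True [ 0.3965 -0.2493  0.0955]
t 35.0917
fit [ 0.3949 -0.2493] yaw 5.9 IoU 0.848
pad err mm 2.241006292229313
fit [0.4343 0.0267] yaw 166.3 IoU 0.873
width 0.041234220011036146
hit True [ 0.6123 -0.1048  0.0981]
t 44.5917
```

View pics/p1.png

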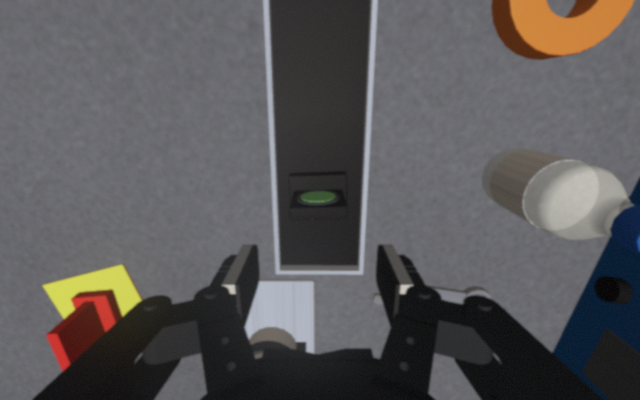

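The green-glass mount stands square in the tray at (318,197), and the stop stands on the pad. Now the other two mounts.

```bash
python3 - <<'E'
from pick import *
for xy,ypos in(((.4419,.1393),.01),((.6119,.2535),.09)):
    robot.set_gripper(.085); p=fit(xy,0)
    if grab(*p): place(tw(0,ypos),ty+90,.006)
    else: print("missed"); break
robot.set_gripper(.085)
robot.move_pose([.50,-.03,.42],[180,0,best([.50,-.03,.42],ty)]); robot.pause(.5)
cv2.imwrite("pics/p2.png",robot.grab_frame("wrist")); cv2.imwrite("pics/t3.png",robot.grab_frame("top"))
C=cal("wrist"); print(C[0]["tvec"],[w2px("wrist",[*tw(0,v),.035],C).round() for v in(-.07,.01,.09)], w2px("wrist",[*tw(-.05,-.245),.186],C))
E
```

```text
fit [0.4417 0.1396] yaw 202.1 IoU 0.879
width 0.04075144309559565
hit True [ 0.6076 -0.0251  0.0982]
t 53.7833
fit [0.6127 0.2534] yaw 36.9 IoU 0.887
width 0.04145327763895069
hit True [0.603  0.0546 0.0984]
t 64.3667
[ 0.05847534 -0.54801465  0.33884253] [array([266., 221.]), array([316., 221.]), array([365., 221.])] [ 80.88726811 231.32107764]
```

View pics/p2.png

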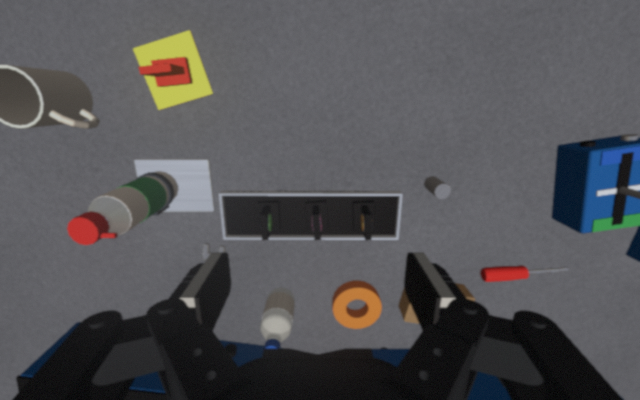

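All three mounts stand in a row at (266,220), (317,220) and (366,220). The stop is well inside the pad at (170,70), and the cap is at (86,228). I'll check the lever angle and press the cap.

```bash
python3 - <<'E'
from pick import *
import lever
C=cal("wrist"); c=px2w("wrist",(86,228.5),.184,C)[:2]; g=tw(-.05,-.245); print("cap seen",c,"geom",g)
a=lever.look()
if .5<a<.7:
    xy=(c+g)/2; robot.set_gripper(0)
    go([*xy,.32],0); robot.line_to([*xy,.272],vel=.1); z=robot.line_to([*xy,.2485],vel=.02,guard=14)
    robot.pause(.4); s=robot.observe(); print("hit",z,s["tool_pos"],s["ft_force"])
    cv2.imwrite("pics/k.png",robot.grab_frame("scene"))
    robot.line_to([*xy,.33],vel=.1); robot.pause(.5); s=robot.observe(); print(s["ft_force"],s["time"])
E
```

```text
cap seen [ 0.57066955 -0.27822743] geom [ 0.57340321 -0.2827735 ]
ball [257.03074141  80.88788427] 553 angle 0.6100000000000001 resid px 1.338030348475224
hit True [ 0.5719986  -0.28047622  0.25074969] [-1.55818673  0.42540506  5.34559694]
[ 0.19414837 -0.27850438 -0.31429981] 75.9167
```

```bash
python3 - <<'E'
from pick import *
from lever import *
xy=[.572,-.2805]
robot.line_to([*xy,.272],vel=.1); z=robot.line_to([*xy,.2487],vel=.02,guard=30); robot.pause(.4); s=robot.observe(); print(z,s["tool_pos"][2],s["ft_force"])
robot.line_to([*xy,.33],vel=.1); robot.pause(.5)
a=look(); robot.set_gripper(.06)
go(tip(a)+o+[0,0,.06],yb); robot.line_to(tip(a)+o,vel=.08); robot.set_gripper(0)
for b in(.75,.9,1.05,1.2): print(robot.line_to(tip(b)+o,vel=.05,guard=30))
robot.pause(.2); s=robot.observe(); print(s["ft_force"],s["gripper_width"],s["tool_pos"]-tip(1.2)-o)
robot.set_gripper(.06); robot.line_to(tip(1.2)+o+[0,0,.08],vel=.1); look(); print(robot.observe()["time"])
E
```

```text
False 0.2505611476415337 [-5.45056266  2.86417653 13.3112546 ]
ball [257.0198915   80.90415913] 553 angle 0.6100000000000001 resid px 1.3333844857973587
False
False
False
False
[ 0.36098009  0.30618928 -0.18879097] -1.246681266883164e-05 [-5.92001230e-05  5.68341512e-05  1.95754440e-04]
ball [256.98185118  79.76406534] 551 angle 0.6200000000000001 resid px 1.3331562071029748
89.9833
```

The fingers slipped off the ball (width 0), so I'll push it with closed fingers instead.

```bash
python3 - <<'E'
from pick import *
from lever import *
robot.set_gripper(0); Z=np.array([0,0,.190]); pt=lambda s: np.array([*piv[:2],0])+s*u+Z
go(pt(-.055)+[0,0,.08],yb); robot.line_to(pt(-.055),vel=.12)
print(robot.line_to(pt(.036),vel=.05,guard=15)); s=robot.observe(); print((s["tool_pos"]-pt(0))@u,s["ft_force"])
robot.pause(.3); robot.line_to(pt(0),vel=.1); robot.line_to(pt(0)+[0,0,.1],vel=.15); look(); print(robot.observe()["time"])
E
```

```text
True
0.02589795814919446 [-3.42654503 -1.21962067  4.42049128]
ball [255.92567568  26.01858108] 592 angle 1.2200000000000002 resid px 2.519191205303002
96.1417
```

The lever is at B (about 1.2). One final check of the bench before handing in.

```bash
python3 - <<'E'
from pick import *
robot.set_gripper(.085); go([.50,-.03,.42],ty+180); robot.pause(.5); cv2.imwrite("pics/p3.png",np.vstack([robot.grab_frame("wrist")[:300],robot.grab_frame("top")[100:300]]))
E
```

```text
(no output)
```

View pics/p3.png

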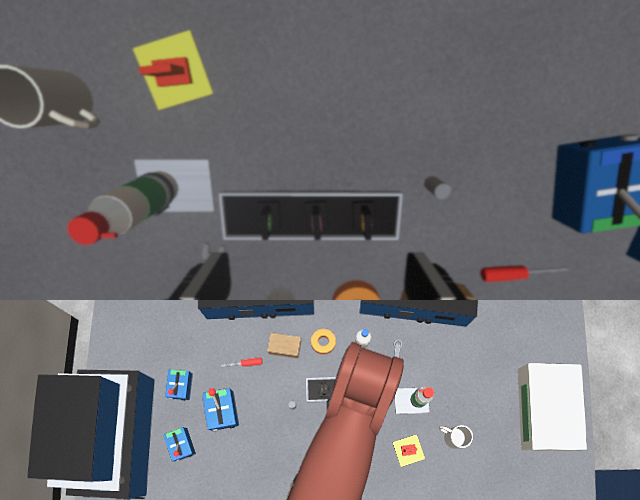

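The three mounts are in a row at (267,218), (317,218) and (366,218). The stop is on the pad at (170,70), the lever is over to green, and the other objects are where they started.

```bash
python3 -c "
from plant import robot
print(robot.job_done())"
```

```text
the job is handed in; nothing more can be done
None
```

The job is handed in with no verdict returned: the lever was set to centre off first and is now over on side B, the beam stop is on the pad, and all three mounts found stand in a row in the tray. The cap was pressed twice with the lever off and let up each time, and I saw nothing else on the bench moved.

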